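# Check the jeweller's scale with the canister weight

### The arm

A 7-joint arm with a two-finger parallel gripper is mounted at the origin on the work surface. World frame = base frame: x ahead of the robot, y to its left, z up, the work surface at z = 0. Lengths are in m, angles in rad, forces in N, time in s.
With the tool pointing down it reaches from about 0.35 to 0.775 m from the base axis. Payload 3.1 kg.
Tool frame: the origin (TCP) lies at the very end of the fingers, on their centre line; the grasp point (between the pads) lies 19 mm behind it; z points along the fingers, y is the line along which they close (so a half turn about z gives the same grasp; the last joint's range is limited). The gripper opens to 85 mm and grips with 20 to 120 N. Pads are 22 mm wide; open, the fingers measure 114 mm over their backs; the gripper's body (76 mm by 85 mm) begins 54 mm behind the grasp point. The pads swing forward as they close: fully open they stand 13 mm farther back than shut.
Start: joints at [1.209, 0.311, 0.014, 1.512, -0.004, 1.319, -0.027], TCP at [0.173, -0.522, 0.2] pointing down, gripper open.
Joint ranges: [-2.7, 2.7], [-0.3, 1.91], [-1.27, 1.3], [0.12, 2.57], [-1.44, 4.58], [0.2, 2.03], [-3.05, 3.05]. Speed limits (rad/s): [2.79, 2.79, 3.14, 3.14, 3.14, 3.14, 3.14].

### API

Orientations are given as [roll, pitch, yaw] about the fixed x, y, z axes, in that order (R = Rz(yaw) Ry(pitch) Rx(roll)).
In Python, from cell import ctrl gives the robot as it stands.
- The arm moves only by the tool send_rows, never from a script. Its argument "rows" is a list of rows, each a list of 5 numbers: the shift along the world's x, y, z in mm, then the turn about the world's z in rad, then the opening, from 0 (shut) to 1 (fully open). In form: [[dx, dy, dz, yaw, gripper], ...]. A call has 1 to 8 rows; each row is the pose to reach, as a shift and turn from the pose commanded when the call began; what a row does not reach only later rows make up. A row lasts 1/10 s, in which the tool goes at most 50 mm and 8.59 degrees, less where a joint would pass 70% of its speed; a pose out of reach is approached as far as the arm can. A call with a gripper value outside its range is refused whole. The fingers move at their own pace and stop on an object; "newtons" is the grip in N (left out, the last holds). Time passes only in rows, so rows that repeat a pose let the fingers close. It gives the time, the measured TCP pose, the force, the opening and the grip force at its end, in the units of the state.
- ctrl.get_obs(): the state, without advancing time (a new reading comes with each control period).
- ctrl.grab_frame(name): name is "scene" or "top" or "wrist"; returns (picture, depth): 400x640x3 uint8, red, green, blue; 400x640 float32, m along the optical axis (not along the pixel's ray), 0 where there is no reading.
- ctrl.get_calibration(name): a dict with "camera_matrix" (3x3 intrinsics, pixels), "distortion" ([k1, k2, p1, p2, k3] as OpenCV has them; the pictures are not rectified), "origin" and "orientation" of the camera in the world. Camera axes: x right, y down, z forward; pixel columns grow to the right and rows downward; lengths in m; the calibration is good to about 2 mm. A picture is of the moment at which its call begins: read the wrist's pose just before it. get_calibration takes no time and is no camera call; for the wrist camera it gives the pose at the moment of the call.
- ctrl.hand_in(): hands the job in; it is judged then, once.
Trained networks look in the newest picture that a camera, given by its name, has taken for a name from the list of things; names that differ only in an ending like _2 or _b are one class to them, and where a whole thing is asked for, a point or a joint stands for the part that bears it (a point fixed in the world has none). Each returns a list of dicts, best first, with "score" (0 to 1); they miss things now and then, are a little off and sometimes report something else, mostly with a low value. They report only what shows in the picture. A call takes as long as a camera call. They do not tell look-alikes from the thing itself.
- ctrl.silhouettes(camera, query): "mask" (400x640 bool, what is visible of it) and "xy" ([column, row] in pixels, amid what is visible of it).
- ctrl.pinpoint(camera, query): "xy" ([column, row] in pixels: a listed point, or the origin of a listed thing).
The state is a dict: "time_s": time; "joint_positions": joint angles; "qvel": joint speeds; "joint_efforts": joint torques, N m; "eef_pos": TCP position; "tool_rot": TCP orientation; "force": force on the tool from outside, world axes, zero at the start; "ft_torque": the same for the moment, N m; "opening": finger opening in m; "grasp_force": force on a finger pad.
Only numpy, scipy, OpenCV 4.12 (cv2) and the standard library are available. Lean on these libraries where they do the work, as an engineer would, in place of code of your own. Each camera call takes 0.05 s, during which the arm holds its last target. There are 200 camera calls.

### The job

Check the scale with its brass check weight: unscrew the tall blue cap of the weight canister, keeping hold of it as it comes free, and stand it mouth down on the round green felt on the work pad. Then lift the brass weight out by its knob and set it gently, upright, in the middle of the scale's pan; do not drop or tip the cap or the weight, do not press hard on the pan, and leave everything else on the desk where it is.

Things in the scene. Friction and masses are not known exactly. Their poses are not given: they have to be found in the camera images.
- canister: low dark steel canister fixed to the desk on a round flange 96 mm across and 6 mm thick; origin under its centre, z up. Outside 72 mm across up to 25 mm high, where the cap's rim seats; above that an aluminium threaded neck, 63 mm across the threads, bore 47 mm. Inner floor 6 mm above the desk
- neck_rim (a point): centre of the neck's rim, 50 mm above the desk. Right-hand thread: turning the cap counter-clockwise seen from above unscrews it, rising 14 mm per turn; it frees after about 1.3 turns (8.2 rad, 18 mm of rise). It turns easily, has about 1 mm of play and does not run back by itself, so the cap can be regrasped between strokes; the hand should rise with it
- cap: tall loose blue cap, about 0.15 kg, screwed on the canister at the start; origin at the centre of its open lower rim, z up through its closed top. Skirt 72 mm across up to 41 mm high (thin ribs to 76), flat shoulder there, then a twelve-sided grip 50 mm across flats (one flat faces its own +x) from 41 to 85 mm high. Seated, its origin is 25 mm above the canister's
- weight: loose brass check weight, 0.5 kg, standing in the canister under the cap; origin under its centre. Body 38 mm across and 48 mm high, thin neck 14 mm across from 48 to 58 mm, round knob 22 mm across from 58 to 78 mm. In the canister its knob stands clear above the rim
- scale: white bench scale fixed to the desk, 170 x 170 x 40 mm high; origin under its centre, green display towards its -x edge
- pan_top (a point): centre of the upper face of the scale's round steel pan, 120 mm across, 5 mm thick, 18 mm towards the scale's +x from its centre; 58 mm above the desk when empty
- pan (a joint): how far the sprung pan is pressed down, m: about 0.0003 empty, about 0.0027 bearing the weight alone (2000 N/m), 0.010 at its stop; above 0.0085 (some 17 N) the scale is overloaded
- pad: fixed white work pad, 250 x 250 mm and 4 mm thick, with a brown leather border 9 mm high, 290 mm over all; origin under its centre. A fixed gooseneck magnifier, up to 275 mm high, stands somewhere behind it, its lens no nearer than 730 mm ahead of the robot; drawers, trays and machines up to 220 mm high stand along the desk's back and side edges
- felt_top (a point): centre of the upper face of the round green felt, 90 mm across, 2 mm thick, fixed on the pad in one of the corners of a square 116 mm on a side; the bystanders ring_box, ring_cone and loupe stand on the other three
- ring_box: loose closed red ring box, 60 x 60 x 43 mm high, origin under its centre. Bystander on the pad
- ring_cone: loose dark wooden ring cone, foot 60 mm across, 85 mm high, origin under its centre. Bystander on the pad
- loupe: loose folded steel loupe lying flat, about 74 x 36 x 22 mm high, long along its x. Bystander on the pad
- polish_tin: loose green tin, 64 mm across, 100 mm high, origin under its centre. Bystander behind the canister
- calculator: loose grey calculator, 65 (x) x 100 (y) x 15 mm high, origin under its centre. Bystander in front of the canister
- tub: loose clear plastic open tub, 85 (x) x 130 (y) x 55 mm high, origin under its centre. Bystander behind the scale
Mind the look-alikes: they are no part of the job. Of the things that look like the part that bears felt_top, take the one that is farthest from the robot's base at the start.

How it is judged:
On the way, in this order (a step that is already met when the one before it is completed fails the run):
1. the cap is unscrewed and lifted clear above the canister's neck, upright, in the fingers (z of cap in the frame of canister above 0.055 m and angle between cap's own z axis and vertical below 0.3 rad and contact force between cap and the fingers above 0.5 N), for 0.1 s.
2. the cap stands mouth down on the green felt, let go (horizontal distance between cap and felt_top below 0.02 m and z of cap in the frame of felt_top between -0.004 and 0.004 m and angle between cap's own z axis and vertical below 0.1 rad and contact force between cap and the fingers below 0.1 N and linear speed of cap below 0.02 m/s), for 0.2 s.
3. the weight is lifted out of the canister (z of weight in the frame of canister above 0.055 m), for 0.1 s.
At the end, for the whole second after the job is handed in: The cap stands mouth down on the felt, its axis within 20 mm of the felt's centre, and the weight stands upright on the pan within 25 mm of its centre; both within 0.1 rad of upright, let go and at rest, and the pan bears the weight alone (pressed 2 to 3.5 mm) (all of step 2 and horizontal distance between weight and pan_top below 0.025 m and z of weight in the frame of pan_top between -0.004 and 0.004 m and angle between weight's own z axis and vertical below 0.1 rad and contact force between weight and the fingers below 0.1 N and linear speed of weight below 0.02 m/s and value of joint pan between 0.002 and 0.0035 m); the robot touches nothing.
It fails at once if the cap is let go in the air, more than about 15 mm above the felt (contact force between cap and the fingers below 0.05 N and (height (world z) of cap above 0.06 m or (height (world z) of cap above 0.022 m and horizontal distance between cap and canister above 0.08 m))).
It fails at once if the weight is let go in the air, more than about 15 mm above the pan (contact force between weight and the fingers below 0.05 N and height (world z) of weight above 0.075 m).
It fails at once if the cap or the weight is tipped (leans more than 0.6 rad) (angle between any of cap, weight's own z axis and vertical above 0.6 rad).
It fails at once if the scale is overloaded: its pan is pressed down more than 8.5 mm (about 17 N, or the weight dropped on it) (value of joint pan above 0.0085 m).
It fails at once if a bystander (ring box, ring cone, loupe, tin, calculator, tub) is moved more than 30 mm or tipped ((distance of ring_box from where it was at the start of the episode above 0.03 m or angle between ring_box's own z axis and vertical above 0.5 rad) or (distance of ring_cone from where it was at the start of the episode above 0.03 m or angle between ring_cone's own z axis and vertical above 0.5 rad) or (distance of loupe from where it was at the start of the episode above 0.03 m or angle between loupe's own z axis and vertical above 0.5 rad) or (distance of polish_tin from where it was at the start of the episode above 0.03 m or angle between polish_tin's own z axis and vertical above 0.5 rad) or (distance of calculator from where it was at the start of the episode above 0.03 m or angle between calculator's own z axis and vertical above 0.5 rad) or (distance of tub from where it was at the start of the episode above 0.03 m or angle between tub's own z axis and vertical above 0.5 rad)).
It also fails if it takes over 72 s, if anything falls off the work surface, if the arm or the gripper's body presses on something with over 40 N, if the wrist force passes 120 N, or if a joint passes its speed limit or range.

## Working session

There is one attempt and no reset: what is moved stays moved. The work goes in short steps, Python scripts to look and compute and a tool call to move; the robot and the scene stay as the last step left them, time stands still between calls to the robot, and variables do not carry over. Pictures are saved under pics/ and viewed, at most 10 in all, crops included, and the job is handed in when it is done.

Besides the shell and the picture viewer there is one more tool, called as a command line: name --pt "numbers of a row" for each row, then --argument value for the rest. send_rows: Moves the arm, as the interface text tells. Its arguments: {"type":"object","properties":{"rows":{"type":"array"},"newtons":{"type":"number"}},"required":["rows"]}

```bash
mkdir -p pics
cat > h.py <<'E'
import numpy as np, cv2
from scipy.spatial.transform import Rotation as R
from cell import ctrl
def cal(n):
    c=ctrl.get_calibration(n); o=np.array(c["orientation"],float)
    M=o if o.shape==(3,3) else R.from_euler('xyz',o).as_matrix()
    return np.array(c["camera_matrix"],float),np.array(c["distortion"],float),np.array(c["origin"],float),M
def ray(n,xy,C=None):
    K,d,o,M=C or cal(n)
    p=cv2.undistortPoints(np.array([[xy]],float),K,d)[0,0]
    return o,M@np.array([p[0],p[1],1.])
def at_z(n,xy,z,C=None):
    o,v=ray(n,xy,C); return o+v*(z-o[2])/v[2]
def cloud(n,mask,depth,C=None):
    K,d,o,M=C or cal(n)
    r,c=np.nonzero(mask&(depth>0))
    p=cv2.undistortPoints(np.stack([c,r],1)[:,None].astype(float),K,d)[:,0]
    z=depth[r,c]
    return o+(np.c_[p*z[:,None],z])@M.T
def save(n,im): cv2.imwrite('pics/'+n+'.png',im[:,:,::-1])
E
python3 - <<'E'
from h import *
for n in("top","scene"):
    im,d=ctrl.grab_frame(n); save(n+'0',im); np.save(n+'d.npy',d)
    print(n,cal(n)[2:])
    for q in["canister","cap","scale","pan_top","felt_top","ring_box","ring_cone","loupe","polish_tin","calculator","tub","pad"]:
        L=ctrl.silhouettes(n,q)
        for s in L[:3]:
            P=cloud(n,s["mask"],d)
            if len(P)==0: continue
            t=P[P[:,2]>np.percentile(P[:,2],95)-.006]
            print(q,round(s["score"],2),np.round(s["xy"]),"med",np.median(P,0).round(3),"topmid",((t.min(0)+t.max(0))/2).round(3),"ext",(np.percentile(P,98,0)-np.percentile(P,2,0)).round(3))
print(ctrl.get_obs())
E
```

```text
top (array([ 0.28584762, -0.00133204,  1.14305174]), array([[ 0.01928187, -0.9833324 ,  0.18079159],
       [-0.99953649, -0.02321957, -0.01968908],
       [ 0.02355881, -0.18032815, -0.98332433]]))
canister 0.56 [404. 204.] med [ 0.488 -0.267  0.005] topmid [ 0.51  -0.28   0.014] ext [0.08  0.074 0.018]
canister 0.19 [215. 196.] med [0.491 0.287 0.057] topmid [0.493 0.287 0.059] ext [0.107 0.109 0.008]
cap 0.81 [416. 193.] med [ 0.506 -0.283  0.089] topmid [ 0.514 -0.292  0.11 ] ext [0.065 0.059 0.077]
scale 0.88 [217. 208.] med [0.469 0.282 0.041] topmid [0.493 0.287 0.058] ext [0.166 0.169 0.049]
pan_top 0.62 [424. 154.] med [ 0.628 -0.318  0.094] topmid [ 0.638 -0.326  0.099] ext [0.055 0.055 0.085]
pan_top 0.56 [217. 195.] med [0.491 0.287 0.057] topmid [0.493 0.287 0.059] ext [0.106 0.106 0.008]
felt_top 0.94 [234. 277.] med [0.269 0.237 0.001] topmid [0.27  0.238 0.003] ext [0.081 0.081 0.009]
felt_top 0.88 [336. 171.] med [ 0.595 -0.056  0.004] topmid [ 0.596 -0.056  0.006] ext [0.078 0.08  0.009]
felt_top 0.7 [416. 193.] med [ 0.506 -0.283  0.077] topmid [ 0.514 -0.292  0.11
[... 2730 characters left out ...]
ray([ 1.20929631,  0.31092788,  0.01401619,  1.51149728, -0.00441017,
        1.31920116, -0.02720964]), 'qvel': array([-9.88156320e-04, -9.09834756e-04,  3.00974709e-04, -1.98731434e-03,
       -1.88927096e-03, -4.78003183e-05, -1.76111855e-03]), 'joint_efforts': array([ 2.26132370e-04, -3.79814708e+01,  1.45837571e-01, -2.30859518e+01,
        1.21775459e-02,  2.25712472e-03,  7.09311308e-06]), 'eef_pos': array([ 0.17293708, -0.52212124,  0.19988964]), 'tool_rot': array([-3.14159041e+00,  1.67643164e-05,  3.19848249e-01]), 'force': array([ 0.66753033,  0.79903288, -0.52888721]), 'ft_torque': array([ 0.0078297 , -0.00469885, -0.04531045]), 'grasp_force': 0.0, 'opening': 0.08590879567854286}
```

View pictures.

View pics/top0.png

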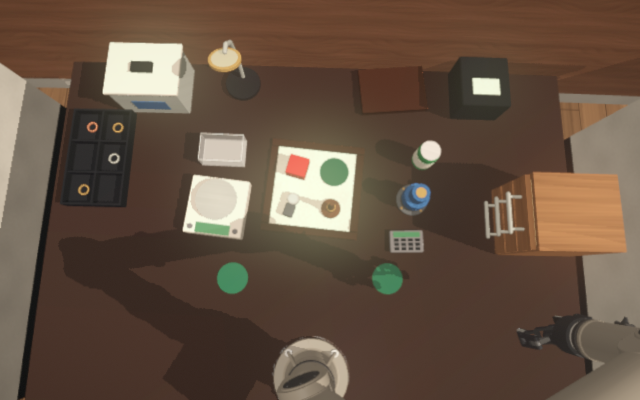

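View pics/scene0.png

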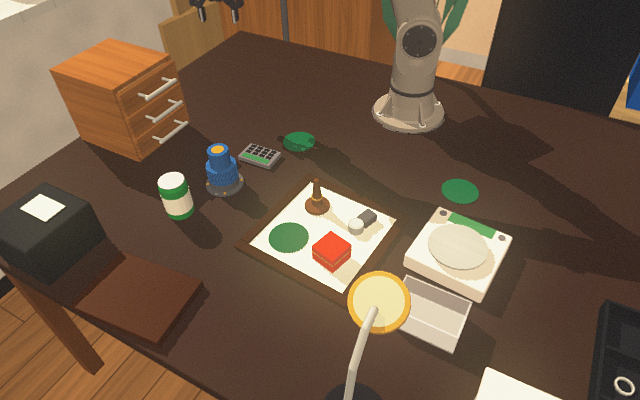

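send_rows --pt "45 30 20 0 1" --pt "90 60 40 0 1" --pt "135 90 50 0 1" --pt "180 120 50 0 1" --pt "225 155 50 0 1" --pt "260 190 50 0 1" --pt "290 220 50 0 1" --pt "290 220 50 0 1"

```text
time_s: 2.1
eef_pos: [0.4673, -0.296, 0.25]
tool_rot: [-3.139, -0.004, 0.329]
force: [-0.2, 0.2, 0.6]
opening: 0.0855
grasp_force: 0.0
```

The top view shows the capped canister at (416,196), the pad with its felt at (336,171) and two decoy felts on the bare desk at (232,278) and (387,278). The scene view agrees: cap at (220,166), pad felt at (289,237), scale at (457,249), magnifier at (378,300).

```bash
cat > capfind.py <<'E'
from h import *
o=ctrl.get_obs(); C=cal("wrist"); im,d=ctrl.grab_frame("wrist"); save('w1',im)
print(o["eef_pos"],o["tool_rot"],o["joint_positions"][[4,6]],C[2],C[3][:,2])
for s in ctrl.silhouettes("wrist","cap")[:2]:
    P=cloud("wrist",s["mask"],d,C); t=P[(P[:,2]>.104)&(P[:,2]<.116)]
    print(s["score"],s["xy"],len(t))
    if len(t)<50: continue
    xy=t[:,:2].astype(np.float32)
    c,r=cv2.minEnclosingCircle(xy); print("top circle",c,r)
    # support widths by direction
    W=[]
    for a in np.deg2rad(np.arange(0,180,1)):
        u=xy@np.array([np.cos(a),np.sin(a)]); W.append(np.percentile(u,99.8)-np.percentile(u,.2))
    W=np.array(W).reshape(6,30).mean(0); k=np.fft.rfft(W)[1]
    print("flat normal angle deg mod30", (np.rad2deg(-np.angle(-k))/360*30)%30, "amp",abs(k)/15, W.round(4)[::5])
for s in ctrl.silhouettes("wrist","felt_top")[:0]: pass
E
python3 capfind.py
```

```text
[ 0.46734201 -0.29599508  0.24998833] [-3.13923312 -0.00370974  0.32874392] [ 0.054898   -0.75415218] [ 0.5447078  -0.27064048  0.42500163] [-0.29881107 -0.09951626 -0.9491093 ]
0.72 [340.1, 129.0] 2525
top circle (0.5136013627052307, -0.29653435945510864) 0.02606465294957161
flat normal angle deg mod30 18.909769897880828 amp 0.00012943015625267105 [0.0496 0.0496 0.0495 0.0494 0.0493 0.0494]
0.3 [121.4, 80.5] 0
```

View pics/w1.png

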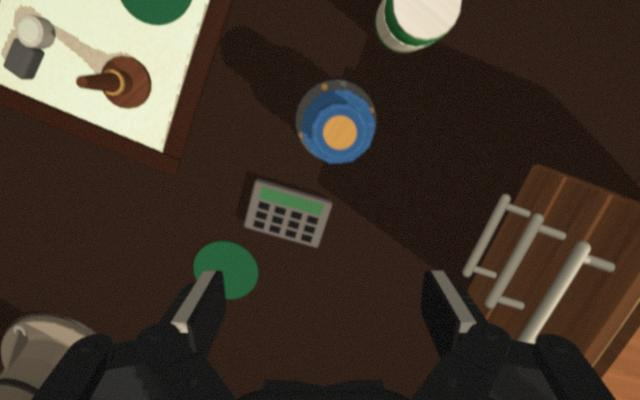

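The wrist view shows the cap at (340,130), the calculator at (290,213) and the drawers at the right. The cap measures (0.514,-0.294), top at z≈0.11, as expected.

send_rows --pt "10 2 -10 -0.145 1" --pt "20 4 -20 -0.29 1" --pt "30 6 -30 -0.435 1" --pt "40 8 -40 -0.58 1" --pt "50 8 -50 -0.725 1" --pt "50 8 -60 -0.87 1" --pt "50 8 -70 -1.015 1" --pt "50 8 -80 -1.16 1"

```text
time_s: 3.05
eef_pos: [0.5113, -0.2968, 0.1695]
tool_rot: [3.14, -0.0, -0.85]
force: [0.6, 0.2, 0.2]
opening: 0.0851
grasp_force: 0.0
```

send_rows --pt "0 0 0 -0.14 1" --pt "0 0 0 -0.28 1" --pt "0 0 0 -0.41 1" --pt "0 0 0 -0.41 1" --pt "0 0 0 -0.41 1"

```text
time_s: 3.55
eef_pos: [0.5119, -0.2957, 0.17]
tool_rot: [3.141, -0.001, -1.25]
force: [0.3, -0.2, -0.4]
opening: 0.0854
grasp_force: 0.0
```

```bash
python3 capfind.py
```

```text
[ 0.51193518 -0.29571295  0.16999258] [ 3.14077545e+00 -7.23887501e-04 -1.24990444e+00] [-0.02913723 -2.30264853] [ 0.53814597 -0.37381509  0.3447234 ] [-0.1009199   0.30151796 -0.94810447]
0.96 [323.1, 188.7] 3870
top circle (0.5133899450302124, -0.2961801290512085) 0.025973878800868988
flat normal angle deg mod30 19.08576115696446 amp 0.0002019920629637124 [0.05   0.0501 0.05   0.0497 0.0497 0.0499]
```

send_rows --pt "1 0 -30 0 1" --pt "1 0 -60 0 1" --pt "1 0 -85 0 1" --pt "1 0 -99 0 1" --pt "1 0 -99 0 1" --pt "1 0 -99 0 0.4" --pt "1 0 -99 0 0.4" --newtons 50

```text
time_s: 4.4
eef_pos: [0.5153, -0.2949, 0.0727]
tool_rot: [-3.139, -0.003, -1.25]
force: [0.2, -0.0, -0.3]
opening: 0.059
grasp_force: 0.0
```

send_rows --pt "0 0 0 0 0.4" --pt "0 0 0 0 0.4" --pt "0 0 0 0 0.4"

```text
time_s: 4.7
eef_pos: [0.5146, -0.2953, 0.0732]
tool_rot: [-3.14, -0.003, -1.251]
force: [-1.4, -0.2, 5.8]
opening: 0.0476
grasp_force: 50.7
```

send_rows --pt "0 0 0.3 0.145 0.3" --pt "0 0 0.6 0.29 0.3" --pt "0 0 1.0 0.435 0.3" --pt "0 0 1.3 0.58 0.3" --pt "0 0 1.6 0.725 0.3" --pt "0 0 1.9 0.87 0.3" --pt "0 0 2.3 1.015 0.3" --pt "0 0 2.6 1.16 0.3"

```text
time_s: 5.5
eef_pos: [0.5139, -0.2944, 0.0737]
tool_rot: [3.141, -0.0, -0.085]
force: [-1.0, 0.7, 2.4]
opening: 0.0476
grasp_force: 52.1
```

send_rows --pt "0 0 0.3 0.145 0.3" --pt "0 0 0.6 0.29 0.3" --pt "0 0 1.0 0.435 0.3" --pt "0 0 1.3 0.58 0.3" --pt "0 0 1.6 0.725 0.3" --pt "0 0 1.9 0.87 0.3" --pt "0 0 2.3 1.015 0.3" --pt "0 0 2.6 1.16 0.3"

```text
time_s: 6.3
eef_pos: [0.5138, -0.2948, 0.0768]
tool_rot: [3.141, 0.001, 1.075]
force: [-1.1, 0.3, -0.1]
opening: 0.0475
grasp_force: 51.9
```

send_rows --pt "0 0 0.3 0.145 0.3" --pt "0 0 0.6 0.29 0.3" --pt "0 0 1.0 0.435 0.3" --pt "0 0 1.3 0.58 0.3" --pt "0 0 1.6 0.725 0.3" --pt "0 0 1.9 0.87 0.3" --pt "0 0 2.3 1.015 0.3" --pt "0 0 2.6 1.16 0.3"

```text
time_s: 7.1
eef_pos: [0.5124, -0.2961, 0.0794]
tool_rot: [-3.138, 0.001, 2.233]
force: [-2.5, -1.2, 3.3]
opening: 0.0475
grasp_force: 52.3
```

send_rows --pt "0 0 0.3 0.145 0.3" --pt "0 0 0.6 0.29 0.3" --pt "0 0 1.0 0.435 0.3" --pt "0 0 1.3 0.58 0.3" --pt "0 0 1.6 0.725 0.3" --pt "0 0 1.9 0.87 0.3" --pt "0 0 2.3 1.015 0.3" --pt "0 0 2.6 1.16 0.3"

```text
time_s: 7.9
eef_pos: [0.5139, -0.297, 0.0822]
tool_rot: [-3.138, -0.0, -2.89]
force: [-1.3, -2.5, 0.7]
opening: 0.0475
grasp_force: 52.1
```

send_rows --pt "0 0 0 0 1" --pt "0 0 0 0 1" --pt "0 0 0 0 1" --pt "0 0 0 -0.14 1" --pt "0 0 0 -0.28 1" --pt "0 0 0 -0.42 1" --pt "0 0 0 -0.56 1" --pt "0 0 0 -0.7 1"

```text
time_s: 8.7
eef_pos: [0.5141, -0.2937, 0.0815]
tool_rot: [3.142, 0.0, 2.683]
force: [-0.3, 1.2, 0.8]
opening: 0.0853
grasp_force: 0.0
```

send_rows --pt "0 0 0 -0.145 1" --pt "0 0 0 -0.29 1" --pt "0 0 0 -0.435 1" --pt "0 0 0 -0.58 1" --pt "0 0 0 -0.725 1" --pt "0 0 0 -0.87 1" --pt "0 0 0 -1.015 1" --pt "0 0 0 -1.16 1"

```text
time_s: 9.5
eef_pos: [0.5142, -0.2936, 0.0815]
tool_rot: [3.141, -0.0, 1.523]
force: [-0.5, -0.8, 0.1]
opening: 0.0855
grasp_force: 0.0
```

send_rows --pt "0 0 0 -0.145 1" --pt "0 0 0 -0.29 1" --pt "0 0 0 -0.435 1" --pt "0 0 0 -0.58 1" --pt "0 0 0 -0.725 1" --pt "0 0 0 -0.87 1" --pt "0 0 0 -1.015 1" --pt "0 0 0 -1.16 1"

```text
time_s: 10.3
eef_pos: [0.5143, -0.2935, 0.0815]
tool_rot: [3.142, -0.001, 0.363]
force: [1.0, -0.7, 1.6]
opening: 0.0855
grasp_force: 0.0
```

send_rows --pt "0 0 0 -0.145 1" --pt "0 0 0 -0.29 1" --pt "0 0 0 -0.435 1" --pt "0 0 0 -0.58 1" --pt "0 0 0 -0.725 1" --pt "0 0 0 -0.87 1" --pt "0 0 0 -1.015 1" --pt "0 0 0 -1.17 1"

```text
time_s: 11.1
eef_pos: [0.5144, -0.2934, 0.0815]
tool_rot: [-3.141, -0.0, -0.802]
force: [-0.5, 0.2, -0.0]
opening: 0.0853
grasp_force: 0.0
```

```bash
sed -i 's/>.104)&(P\[:,2\]<.116/>.114)\&(P[:,2]<.13/' capfind.py && python3 capfind.py
```

```text
[ 0.51435991 -0.29340192  0.08152222] [-3.14092004e+00 -2.67763285e-04 -8.01786159e-01] [ 0.01880785 -1.89786539] [ 0.57151218 -0.35282246  0.2562107 ] [-0.22084182  0.22932764 -0.94796504]
0.97 [328.4, 242.8] 9163
top circle (0.5133950710296631, -0.29671934247016907) 0.026049485430121422
flat normal angle deg mod30 15.296380226230815 amp 0.00023543929579760906 [0.0499 0.0499 0.0496 0.0495 0.0496 0.0498]
0.42 [322.9, 159.7] 0
```

send_rows --pt "-1 -2 -1 0 1" --pt "-1 -2 -1 0 0.3" --pt "-1 -2 -1 0 0.3" --pt "-1 -2 -1 0 0.3" --pt "-1 -2 -1 0 0.3" --pt "-1 -2 -1 0 0.3"

```text
time_s: 11.85
eef_pos: [0.5134, -0.2961, 0.0807]
tool_rot: [-3.141, -0.001, -0.795]
force: [0.4, 0.5, 2.0]
opening: 0.0479
grasp_force: 51.2
```

send_rows --pt "0 0 0.3 0.145 0.3" --pt "0 0 0.6 0.29 0.3" --pt "0 0 1.0 0.435 0.3" --pt "0 0 1.3 0.58 0.3" --pt "0 0 1.6 0.725 0.3" --pt "0 0 1.9 0.87 0.3" --pt "0 0 2.3 1.015 0.3" --pt "0 0 2.6 1.16 0.3"

```text
time_s: 12.65
eef_pos: [0.5131, -0.2966, 0.0833]
tool_rot: [3.141, -0.0, 0.37]
force: [0.3, -0.8, 1.8]
opening: 0.0477
grasp_force: 51.4
```

send_rows --pt "0 0 0.3 0.145 0.3" --pt "0 0 0.6 0.29 0.3" --pt "0 0 1.0 0.435 0.3" --pt "0 0 1.3 0.58 0.3" --pt "0 0 1.6 0.725 0.3" --pt "0 0 1.9 0.87 0.3" --pt "0 0 2.3 1.015 0.3" --pt "0 0 2.6 1.16 0.3"

```text
time_s: 13.45
eef_pos: [0.5134, -0.2966, 0.0859]
tool_rot: [3.14, 0.001, 1.53]
force: [0.7, 0.1, 1.2]
opening: 0.0475
grasp_force: 51.5
```

send_rows --pt "0 0 0.3 0.145 0.3" --pt "0 0 0.6 0.29 0.3" --pt "0 0 1.0 0.435 0.3" --pt "0 0 1.3 0.58 0.3" --pt "0 0 1.6 0.725 0.3" --pt "0 0 1.9 0.87 0.3" --pt "0 0 2.3 1.015 0.3" --pt "0 0 2.6 1.16 0.3"

```text
time_s: 14.25
eef_pos: [0.5137, -0.2959, 0.0885]
tool_rot: [3.141, 0.001, 2.69]
force: [0.3, 0.9, 0.6]
opening: 0.0479
grasp_force: 51.5
```

send_rows --pt "0 0 0.3 0.145 0.3" --pt "0 0 0.6 0.29 0.3" --pt "0 0 1.0 0.435 0.3" --pt "0 0 1.3 0.58 0.3" --pt "0 0 1.3 0.58 0.3"

```text
time_s: 14.75
eef_pos: [0.5135, -0.2959, 0.0898]
tool_rot: [3.141, 0.001, -3.018]
force: [-0.4, 1.2, 2.7]
opening: 0.0477
grasp_force: 51.7
```

send_rows --pt "0 0 3 0.1 0.3" --pt "0 0 6 0.1 0.3" --pt "0 0 10 0.1 0.3" --pt "0 0 15 0.1 0.3"

```text
time_s: 15.15
eef_pos: [0.5123, -0.2963, 0.1041]
tool_rot: [3.141, -0.001, -2.921]
force: [0.4, 0.3, -2.2]
opening: 0.0475
grasp_force: 51.7
```

send_rows --pt "0 0 20 0 0.3" --pt "0 0 40 0 0.3" --pt "0 0 60 -0.1 0.3" --pt "0 0 80 -0.2 0.3" --pt "8 25 95 -0.3 0.3" --pt "18 55 100 -0.4 0.3" --pt "28 85 100 -0.5 0.3" --pt "38 115 100 -0.6 0.3"

```text
time_s: 15.95
eef_pos: [0.5513, -0.1799, 0.2052]
tool_rot: [-3.142, 0.001, 2.759]
force: [0.9, 0.2, -2.1]
opening: 0.0475
grasp_force: 52.0
```

send_rows --pt "10 30 0 -0.1 0.3" --pt "20 60 0 -0.2 0.3" --pt "30 88 0 -0.3 0.3" --pt "38 110 0 -0.4 0.3" --pt "44 124 0 -0.4 0.3" --pt "44 124 0 -0.4 0.3" --pt "44 124 0 -0.4 0.3"

```text
time_s: 16.65
eef_pos: [0.5947, -0.0577, 0.2045]
tool_rot: [-3.141, 0.001, 2.365]
force: [1.1, -0.7, -1.6]
opening: 0.0476
grasp_force: 52.1
```

```bash
cat > feltfind.py <<'E'
from h import *
o=ctrl.get_obs(); print(o["time_s"],o["eef_pos"],o["tool_rot"],o["joint_positions"],o["grasp_force"])
for n in("top","scene","wrist"):
    C=cal(n); im,d=ctrl.grab_frame(n); save('f_'+n,im)
    for q,zt in(("felt_top",.006),("cap",None)):
        for s in ctrl.silhouettes(n,q)[:3]:
            P=cloud(n,s["mask"],d,C)
            if len(P)<40: continue
            print(n,q,round(s["score"],2),np.round(s["xy"]),np.median(P,0).round(3),((np.percentile(P,98,0)+np.percentile(P,2,0))/2).round(3),(np.percentile(P,98,0)-np.percentile(P,2,0)).round(3))
    print(n,[(round(s["score"],2),at_z(n,s["xy"],.006,C).round(3)) for s in ctrl.pinpoint(n,"felt_top")[:3]])
E
python3 feltfind.py
```

```text
16.65 [ 0.59474252 -0.05767255  0.20446421] [-3.14053284e+00  6.46054909e-04  2.36458447e+00] [ 0.57684297  0.52222613 -0.80361306  1.34110295  0.37223327  1.43106021
  0.58393129] 52.06743241287768
top felt_top 0.7 [235. 278.] [0.269 0.237 0.001] [0.27  0.238 0.001] [0.081 0.083 0.008]
top felt_top 0.66 [333. 172.] [ 0.585 -0.053  0.005] [ 0.586 -0.056  0.004] [0.064 0.08  0.009]
top cap 0.9 [334. 154.] [ 0.575 -0.048  0.2  ] [ 0.585 -0.052  0.204] [0.053 0.059 0.08 ]
top cap 0.17 [219. 204.] [0.47  0.281 0.041] [0.472 0.286 0.037] [0.165 0.167 0.045]
top [(0.71, array([0.272, 0.233, 0.006])), (0.63, array([ 0.601, -0.049,  0.006])), (0.45, array([ 0.276, -0.22 ,  0.006]))]
scene felt_top 0.68 [460. 188.] [0.27  0.238 0.001] [0.269 0.238 0.001] [0.082 0.078 0.006]
scene felt_top 0.63 [288. 237.] [ 0.596 -0.056  0.005] [ 0.595 -0.056  0.005] [0.082 0.082 0.006]
scene cap 0.92 [281. 176.] [ 0.615 -0.044  0.198] [ 0.601 -0.055  0.201] [0.059 0.066 0.084]
scene [(0.92, array([ 0.281, -0.221,  0.006])), (0.88, array([0.269, 0.239, 0.006])), (0.87, array([ 0.594, -0.057,  0.006]))]
wrist felt_top 0.71 [22. 65.] [ 0.286 -0.21   0.003] [ 0.282 -0.216  0.003] [0.069 0.078 0.004]
wrist felt_top 0.65 [324. 150.] [ 0.579 -0.04   0.007] [ 0.59  -0.051  0.007] [0.072 0.071 0.003]
wrist cap 0.71 [322. 244.] [ 0.586 -0.05   0.243] [ 0.589 -0.053  0.208] [0.058 0.058 0.074]
wrist [(0.67, array([ 0.277, -0.216,  0.006])), (0.64, array([ 0.595, -0.06 ,  0.006]))]
```

send_rows --pt "1 1 -25 0 0.3" --pt "1 1 -55 0 0.3" --pt "1 1 -85 0 0.3" --pt "1 1 -110 0 0.3" --pt "1 1 -130 0 0.3" --pt "1 1 -142 0 0.3" --pt "1 1 -147 0 0.3" --pt "1 1 -149 0 0.3"

```text
time_s: 18.05
eef_pos: [0.5963, -0.0561, 0.0555]
tool_rot: [3.141, 0.0, 2.365]
force: [-0.5, -1.0, -1.5]
opening: 0.0478
grasp_force: 52.1
```

send_rows --pt "0 0 -1 0 0.3" --pt "0 0 -2 0 0.3" --pt "0 0 -2 0 0.3"

```text
time_s: 18.35
eef_pos: [0.5965, -0.0561, 0.0541]
tool_rot: [3.141, 0.001, 2.365]
force: [0.4, 0.8, -1.2]
opening: 0.0479
grasp_force: 52.1
```

send_rows --pt "0 0 -1 0 0.3" --pt "0 0 -2 0 0.3" --pt "0 0 -2 0 0.3"

```text
time_s: 18.65
eef_pos: [0.5964, -0.0562, 0.0525]
tool_rot: [3.141, 0.001, 2.365]
force: [-2.3, -0.8, 4.8]
opening: 0.0477
grasp_force: 52.8
```

send_rows --pt "0 0 0 0 0.65" --pt "0 0 0 0 0.75" --pt "0 0 0 0 0.9" --pt "0 0 0 0 1" --pt "0 0 0 0 1" --pt "0 0 15 0 1" --pt "0 0 45 0 1" --pt "0 0 90 0 1"

```text
time_s: 19.45
eef_pos: [0.594, -0.0564, 0.1409]
tool_rot: [-3.138, -0.004, 2.365]
force: [1.5, -0.1, -0.0]
opening: 0.0853
grasp_force: 0.0
```

send_rows --pt "0 0 30 0 1" --pt "0 0 60 0 1" --pt "-10 -30 80 -0.1 1" --pt "-20 -70 80 -0.2 1" --pt "-30 -110 80 -0.3 1" --pt "-30 -120 80 -0.4 1" --pt "-30 -120 80 -0.4 1"

```text
time_s: 20.15
eef_pos: [0.5655, -0.1797, 0.2223]
tool_rot: [3.142, 0.002, 1.959]
force: [0.4, -0.7, 0.7]
opening: 0.085
grasp_force: 0.0
```

```bash
cat > wfind.py <<'E'
from h import *
o=ctrl.get_obs(); print(o["time_s"],o["eef_pos"],o["tool_rot"],o["joint_positions"].round(2))
for n in("scene","top","wrist"):
    C=cal(n); im,d=ctrl.grab_frame(n); save('g_'+n,im)
    for s in ctrl.silhouettes(n,"cap")[:1]:
        P=cloud(n,s["mask"],d,C); t=P[P[:,2]>.087]
        print(n,"cap",round(s["score"],2),len(t),cv2.minEnclosingCircle(t[:,:2].astype(np.float32)),P[:,2].max())
    for s in ctrl.silhouettes(n,"weight")[:2]:
        P=cloud(n,s["mask"],d,C)
        if len(P)<10: continue
        print(n,"weight",round(s["score"],2),s["xy"],np.median(P,0).round(4),((P.max(0)+P.min(0))/2).round(4),(P.max(0)-P.min(0)).round(3),P[:,2].max())
        t=P[P[:,2]>.068]
        if len(t)>8: print("  knob",len(t),cv2.minEnclosingCircle(t[:,:2].astype(np.float32)),at_z(n,s["xy"],.076,C).round(4))
    for s in ctrl.pinpoint(n,"neck_rim")[:1]: print(n,"rim",round(s["score"],2),at_z(n,s["xy"],.05,C).round(4))
E
python3 wfind.py
```

```text
20.15 [ 0.56548235 -0.1796788   0.22232505] [3.14154580e+00 2.07532001e-03 1.95912415e+00] [ 0.74  0.48 -0.71  1.32  0.31  1.45  0.44]
scene cap 0.95 351 ((0.5954061150550842, -0.0543917715549469), 0.026940859854221344) 0.09466322234198743
scene weight 0.54 [220.1, 165.9] [ 0.5186 -0.2894  0.0548] [ 0.4834 -0.3285  0.0415] [0.1   0.117 0.089] 0.08611164344013544
  knob 85 ((0.5149357318878174, -0.2942548990249634), 0.012279059737920761) [ 0.5291 -0.2807  0.076 ]
scene rim 0.97 [ 0.5094 -0.3035  0.05  ]
top rim 0.57 [ 0.5119 -0.2946  0.05  ]
wrist cap 0.96 3062 ((0.5967962145805359, -0.05712668225169182), 0.026000387966632843) 0.09492956173911743
wrist weight 0.84 [236.5, 251.4] [ 0.5147 -0.2881  0.0551] [ 0.5127 -0.3178  0.0428] [0.042 0.089 0.088] 0.08651320190016931
  knob 467 ((0.5140077471733093, -0.29464492201805115), 0.011520328931510448) [ 0.5144 -0.2802  0.076 ]
wrist rim 0.59 [ 0.5135 -0.3001  0.05  ]
```

send_rows --pt "-15 -30 0 0 1" --pt "-30 -65 0 0 1" --pt "-45 -100 -20 0 1" --pt "-51 -115 -45 0 1" --pt "-51 -115 -70 0 1" --pt "-51 -115 -90 0 1" --pt "-51 -115 -90 0 1"

```text
time_s: 21.45
eef_pos: [0.5122, -0.2906, 0.1281]
tool_rot: [-3.137, -0.005, 1.965]
force: [-0.8, -0.2, -0.2]
opening: 0.0852
grasp_force: 0.0
```

send_rows --pt "0 0 -20 0 1" --pt "0 0 -40 0 1" --pt "0 0 -40 0 1" --pt "0 0 -40 0 1"

```text
time_s: 21.85
eef_pos: [0.5156, -0.2912, 0.0925]
tool_rot: [3.141, 0.001, 1.965]
force: [-0.1, -0.2, 0.6]
opening: 0.0858
grasp_force: 0.0
```

send_rows --pt "-1 -3 -15 0 1" --pt "-1 -3 -30 0 1" --pt "-1 -3 -35 0 1" --pt "-1 -3 -35 0 0.6" --pt "-1 -3 -35 0 0.1" --pt "-1 -3 -35 0 0" --pt "-1 -3 -35 0 0" --pt "-1 -3 -35 0 0" --newtons 60

```text
time_s: 22.65
eef_pos: [0.5143, -0.2942, 0.0569]
tool_rot: [3.141, 0.001, 1.965]
force: [0.5, 0.6, 0.2]
opening: 0.0121
grasp_force: 0.0
```

send_rows --pt "0 0 0 0 0" --pt "0 0 0 0 0" --pt "0 0 0 0 0"

```text
time_s: 22.95
eef_pos: [0.5139, -0.2941, 0.0564]
tool_rot: [3.142, 0.0, 1.965]
force: [0.2, -0.5, 0.3]
opening: 0.0003
grasp_force: 0.0
```

Run:
```python
from h import *
im,d=ctrl.grab_frame("wrist"); a=cv2.resize(im[100:400,120:520],(400,300))
im2,d2=ctrl.grab_frame("scene"); b=cv2.resize(im2[90:240,130:330],(400,300))
save('look',np.hstack([a,b]))
```

```text
(no output)
```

View pics/look.png

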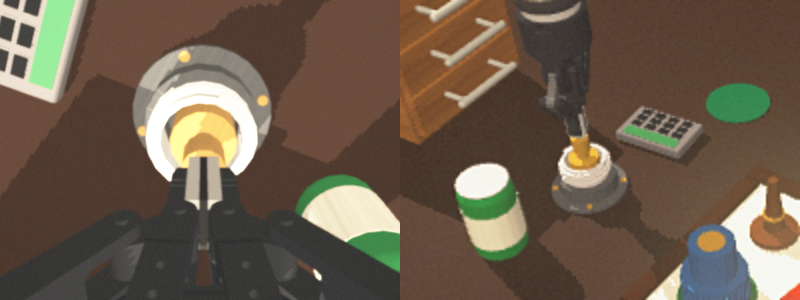

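The wrist crop shows the shut fingers beside the brass knob (knob at about (205,130) in the left crop): the weight was squeezed out sideways in the bore. The cap stands on the felt. I'll open, rise and measure again.

send_rows --pt "0 0 0 0 0.5" --pt "0 0 0 0 1" --pt "0 0 0 0 1" --pt "0 0 0 0 1" --pt "0 0 0 0 1" --pt "0 0 30 0 1" --pt "0 0 60 0 1" --pt "0 0 60 0 1"

```text
time_s: 23.85
eef_pos: [0.5176, -0.2951, 0.1212]
tool_rot: [3.135, 0.007, 1.965]
force: [0.9, -0.6, -0.3]
opening: 0.0854
grasp_force: 0.0
```

```bash
cat > w2.py <<'E'
from h import *
import sys
o=ctrl.get_obs(); print(o["time_s"],o["eef_pos"],o["tool_rot"])
C=cal("wrist"); im,d=ctrl.grab_frame("wrist"); im=im
s=ctrl.silhouettes("wrist","weight")[0]; P=cloud("wrist",s["mask"],d,C)
print(s["score"],s["xy"],len(P))
for a,b in((.02,.05),(.05,.056),(.056,.063),(.063,.07),(.07,.077),(.077,.082),(.082,.09)):
    t=P[(P[:,2]>a)&(P[:,2]<=b)]
    if len(t)>5: print(a,b,len(t),np.round(cv2.minEnclosingCircle(t[:,:2].astype(np.float32))[0],4),((t.max(0)-t.min(0))[:2]).round(3),t.mean(0).round(4))
full=np.ones_like(s["mask"]); A=cloud("wrist",full,d,C)
t=A[(A[:,2]>.046)&(A[:,2]<.054)&(np.hypot(A[:,0]-.5135,A[:,1]+.2955)<.04)]
print("rim",len(t),cv2.minEnclosingCircle(t[:,:2].astype(np.float32)))
v=im.copy(); c,_=cv2.findContours(s["mask"].astype(np.uint8),0,1); cv2.drawContours(v,c,-1,(255,0,255),1)
save('w2',cv2.resize(v[:,120:520],(800,800))[0:600]) if len(sys.argv)<2 else None
E
python3 w2.py
```

```text
23.85 [ 0.51758657 -0.29506036  0.12120823] [3.13515428 0.00703776 1.96482743]
0.66 [316.0, 200.7] 2495
0.02 0.05 292 [ 0.5151 -0.2986] [0.041 0.044] [ 0.5097 -0.285   0.0397]
0.05 0.056 1092 [ 0.5145 -0.2961] [0.04  0.042] [ 0.5123 -0.2889  0.0545]
0.056 0.063 39 [ 0.5147 -0.2943] [0.035 0.034] [ 0.5124 -0.2911  0.0563]
0.063 0.07 50 [ 0.5137 -0.2921] [0.02  0.011] [ 0.512  -0.2872  0.0678]
0.07 0.077 97 [ 0.5137 -0.2919] [0.019 0.011] [ 0.5117 -0.2869  0.0735]
0.077 0.082 73 [ 0.5133 -0.2919] [0.019 0.012] [ 0.5114 -0.287   0.0796]
0.082 0.09 817 [ 0.5145 -0.2951] [0.021 0.022] [ 0.5145 -0.2945  0.0847]
rim 2293 ((0.5140160918235779, -0.2963901460170746), 0.031957902014255524)
```

View pics/w2.png

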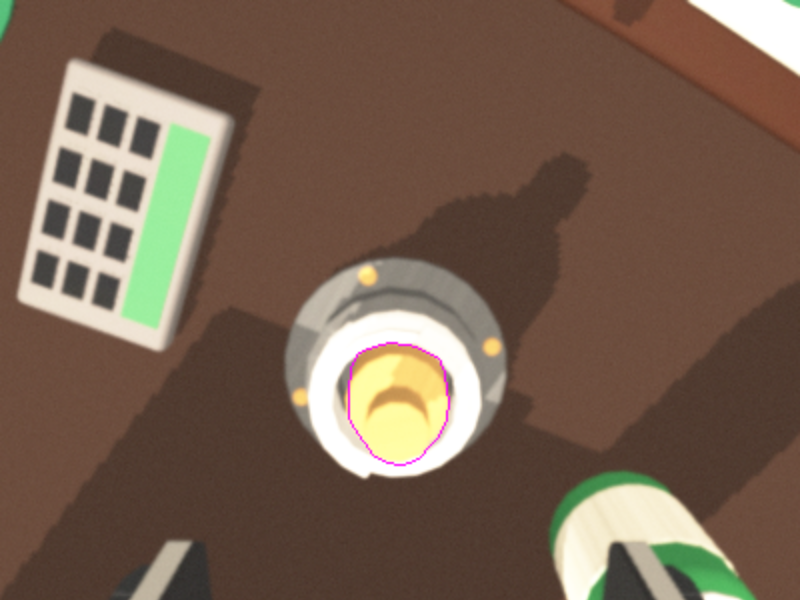

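The wrist view shows the knob as a flat disc at (400,425), upright at (0.5145,-0.295), top at z=0.085, so the weight has not moved. The fingers may have closed above it, so I'll measure where the fingertips really are.

Run:
```python
from h import *
o=ctrl.get_obs(); e=o["eef_pos"]; Rt=R.from_euler('xyz',o["tool_rot"]); print(e,o["opening"])
full=np.ones((400,640),bool)
for n in("scene","wrist"):
    im,d=ctrl.grab_frame(n); A=cloud(n,full,d)
    L=Rt.inv().apply(A-e)
    t=L[(abs(L[:,0])<.02)&(abs(L[:,1])<.075)&(L[:,2]>-.1)&(L[:,2]<.03)]
    print(n,len(t))
    for sgn in(1,-1):
        q=t[t[:,1]*sgn>.02]
        if len(q)>5: print(sgn,"z max pctl",np.percentile(q[:,2],[50,90,98,100]).round(4),"tip mean",q[q[:,2]>np.percentile(q[:,2],90)].mean(0).round(4))
```

```text
[ 0.51450252 -0.29427985  0.11720799] 0.08532481078751458
scene 391
1 z max pctl [-0.0754 -0.0537 -0.0459 -0.0452] tip mean [ 0.0028  0.0488 -0.0492]
-1 z max pctl [-0.069  -0.0503 -0.0466 -0.0459] tip mean [ 0.0013 -0.044  -0.0481]
wrist 17162
1 z max pctl [-0.0909 -0.058  -0.0485 -0.0428] tip mean [ 0.0039  0.0438 -0.0521]
-1 z max pctl [-0.0909 -0.0578 -0.0484 -0.0428] tip mean [ 0.0039 -0.0458 -0.052 ]
```

The reported TCP lies about 30 mm beyond the real (shut) fingertips, so the fingers closed just above the knob. I'll go 30 mm lower.

send_rows --pt "0 0 -30 0 1" --pt "0 0 -60 0 1" --pt "0 0 -80 0 1" --pt "0 0 -86 0 1" --pt "0 0 -86 0 1" --pt "0 0 -86 0 0.5" --pt "0 0 -86 0 0" --pt "0 0 -86 0 0"

```text
time_s: 24.85
eef_pos: [0.5149, -0.2945, 0.0316]
tool_rot: [3.14, 0.002, 1.965]
force: [-0.4, -0.5, 0.2]
opening: 0.0439
grasp_force: 0.0
```

send_rows --pt "0 0 0 0 0" --pt "0 0 0 0 0" --pt "0 0 0 0 0"

```text
time_s: 25.15
eef_pos: [0.5143, -0.2945, 0.0313]
tool_rot: [3.141, 0.001, 1.965]
force: [-0.9, 0.8, 4.4]
opening: 0.0198
grasp_force: 58.5
```

send_rows --pt "0 0 5 0 0" --pt "0 0 15 0 0" --pt "0 0 30 0 0" --pt "0 0 50 0 0" --pt "0 0 75 0 0" --pt "0 0 100 0 0" --pt "0 0 125 0 0" --pt "0 0 140 0 0"

```text
time_s: 25.95
eef_pos: [0.5151, -0.2941, 0.1737]
tool_rot: [3.139, 0.003, 1.965]
force: [0.1, 0.8, -5.6]
opening: 0.0196
grasp_force: 58.9
```

send_rows --pt "0 10 0 0 0" --pt "0 30 0 0 0" --pt "-2 60 0 0 0" --pt "-4 95 0 0 0" --pt "-6 130 0 0 0" --pt "-8 165 0 0 0" --pt "-10 200 0 0 0" --pt "-11 235 0 0 0"

```text
time_s: 26.75
eef_pos: [0.5003, -0.0551, 0.1689]
tool_rot: [-3.139, -0.002, 1.968]
force: [-0.2, 0.1, -5.7]
opening: 0.0199
grasp_force: 58.9
```

send_rows --pt "-2 35 0 0 0" --pt "-4 70 0 0 0" --pt "-6 105 0 0 0" --pt "-8 140 0 0 0" --pt "-9 175 0 0 0" --pt "-10 210 0 0 0" --pt "-11 245 0 0 0" --pt "-11 275 0 0 0"

```text
time_s: 27.55
eef_pos: [0.4881, 0.2194, 0.1691]
tool_rot: [-3.138, -0.002, 1.969]
force: [-0.1, -0.4, -4.6]
opening: 0.0199
grasp_force: 59.0
```

send_rows --pt "0 25 0 0 0" --pt "0 45 0 0 0" --pt "0 60 0 0 0" --pt "0 70 0 0 0" --pt "0 72 0 0 0" --pt "0 72 0 0 0" --pt "0 72 0 0 0"

```text
time_s: 28.25
eef_pos: [0.492, 0.2865, 0.17]
tool_rot: [-3.141, 0.001, 1.963]
force: [-0.0, -0.2, -4.3]
opening: 0.0202
grasp_force: 59.0
```

Run:
```python
from h import *
o=ctrl.get_obs(); print(o["time_s"],o["eef_pos"],o["tool_rot"],o["force"],o["grasp_force"])
for n in("scene","wrist"):
    C=cal(n); im,d=ctrl.grab_frame(n); save('p_'+n,im)
    for s in ctrl.silhouettes(n,"pan_top")[:1]:
        P=cloud(n,s["mask"],d,C); P=P[abs(P[:,2]-.058)<.006]
        print(n,"pan",round(s["score"],2),len(P),cv2.minEnclosingCircle(P[:,:2].astype(np.float32)),np.median(P[:,2]))
    print([(round(s["score"],2),at_z(n,s["xy"],.058,C).round(4)) for s in ctrl.pinpoint(n,"pan_top")[:2]])
    for s in ctrl.silhouettes(n,"weight")[:1]:
        P=cloud(n,s["mask"],d,C); print("weight",round(s["score"],2),np.percentile(P,[1,50,99],axis=0).round(3))
```

```text
28.25 [0.49198397 0.28647136 0.17001109] [-3.14054124e+00  1.41653093e-03  1.96347590e+00] [-0.04382212 -0.21269429 -4.2756057 ] 58.9566296339035
scene pan 0.65 2157 ((0.49119091033935547, 0.2870912253856659), 0.06161127984523773) 0.05675121491680035
[(0.73, array([0.4985, 0.2916, 0.058 ])), (0.18, array([ 0.5555, -0.2511,  0.058 ]))]
weight 0.95 [[0.485 0.271 0.146]
 [0.506 0.288 0.176]
 [0.511 0.305 0.214]]
wrist pan 0.61 11744 ((0.49251794815063477, 0.286089688539505), 0.05998392030596733) 0.058475720077815624
[(0.69, array([0.4916, 0.2855, 0.058 ]))]
weight 0.59 [[0.474 0.277 0.148]
 [0.489 0.295 0.194]
 [0.505 0.305 0.225]]
```

View pics/p_scene.png

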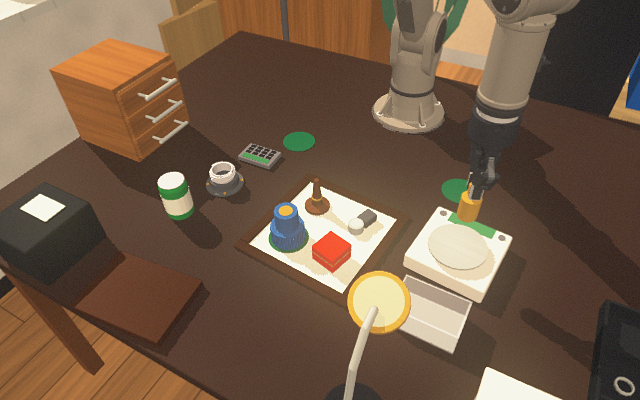

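The scene view shows the cap upright on the pad felt at (288,228) and the weight hanging over the pan at (468,206), with the bystanders undisturbed. The weight is centred over the pan, so I'll lower it.

send_rows --pt "0 0 -12 0 0" --pt "0 0 -30 0 0" --pt "0 0 -48 0 0" --pt "0 0 -63 0 0" --pt "0 0 -74 0 0" --pt "0 0 -80 0 0" --pt "0 0 -83 0 0" --pt "0 0 -83 0 0"

```text
time_s: 29.45
eef_pos: [0.492, 0.2881, 0.0874]
tool_rot: [3.141, -0.0, 1.965]
force: [0.3, 0.2, -4.5]
opening: 0.0199
grasp_force: 59.1
```

send_rows --pt "0 0 -1 0 0" --pt "0 0 -2 0 0" --pt "0 0 -3 0 0" --pt "0 0 -3 0 0" --pt "0 0 -3 0 0"

```text
time_s: 29.95
eef_pos: [0.492, 0.2879, 0.0845]
tool_rot: [3.141, 0.0, 1.965]
force: [-0.1, -0.4, -4.4]
opening: 0.0199
grasp_force: 59.1
```

send_rows --pt "0 0 -0.7 0 0" --pt "0 0 -1.4 0 0" --pt "0 0 -2 0 0" --pt "0 0 -2 0 0" --pt "0 0 -2 0 0"

```text
time_s: 30.45
eef_pos: [0.492, 0.2879, 0.0825]
tool_rot: [3.141, 0.0, 1.965]
force: [-0.5, 0.2, -3.7]
opening: 0.0197
grasp_force: 59.1
```

send_rows --pt "0 0 -0.7 0 0" --pt "0 0 -1.5 0 0" --pt "0 0 -1.5 0 0" --pt "0 0 -1.5 0 0"

```text
time_s: 30.85
eef_pos: [0.492, 0.288, 0.0812]
tool_rot: [3.141, 0.0, 1.965]
force: [0.1, 0.1, -1.8]
opening: 0.0202
grasp_force: 59.1
```

send_rows --pt "0 0 -0.8 0 0" --pt "0 0 -0.8 0 0" --pt "0 0 -0.8 0 0.2" --pt "0 0 -0.8 0 0.4" --pt "0 0 -0.8 0 0.7" --pt "0 0 -0.8 0 1" --pt "0 0 -0.8 0 1" --pt "0 0 -0.8 0 1"

```text
time_s: 31.65
eef_pos: [0.4921, 0.288, 0.0802]
tool_rot: [3.141, -0.0, 1.965]
force: [0.6, 0.2, 0.5]
opening: 0.0855
grasp_force: 0.0
```

send_rows --pt "0 0 0 0 1" --pt "0 0 10 0 1" --pt "0 0 35 0 1" --pt "0 0 75 0 1" --pt "0 0 115 0 1" --pt "0 0 150 0 1" --pt "0 0 150 0 1" --pt "0 0 150 0 1"

```text
time_s: 32.45
eef_pos: [0.4923, 0.2885, 0.2316]
tool_rot: [3.139, -0.0, 1.965]
force: [0.8, -0.3, -1.1]
opening: 0.0853
grasp_force: 0.0
```

Run:
```python
from h import *
o=ctrl.get_obs(); print(o["time_s"],o["eef_pos"],o["force"],o["opening"])
for n in("scene","wrist"):
    C=cal(n); im,d=ctrl.grab_frame(n); save('e_'+n,im)
    s=ctrl.silhouettes(n,"weight")[0]; P=cloud(n,s["mask"],d,C); t=P[P[:,2]>.128]
    print(n,s["score"],P[:,2].max(),cv2.minEnclosingCircle(t[:,:2].astype(np.float32)) if len(t)>3 else 0)
```

```text
32.45 [0.49227481 0.28849589 0.2315734 ] [ 0.76097465 -0.3228912  -1.14134299] 0.08532211311882301
scene 0.86 0.13463522936236916 ((0.4924923777580261, 0.28912511467933655), 0.011755420826375484)
wrist 0.93 0.13591873956901113 ((0.4922972023487091, 0.28731557726860046), 0.011155600659549236)
```

View pics/e_scene.png

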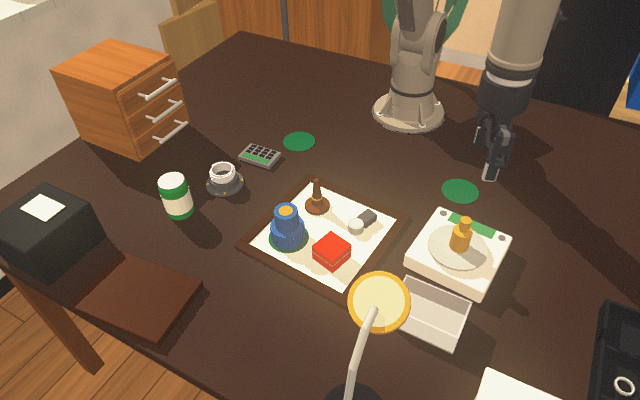

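The weight stands upright mid-pan at (461,235), the cap is on the felt at (288,228), and the gripper is clear.

```bash
python3 -c "
from cell import ctrl
print(ctrl.hand_in())"
```

```text
the job is handed in; nothing more can be done
None
```

The job is handed in: the cap stands mouth down on the pad's felt and the brass weight stands upright about 1 mm from the pan's centre, at about 32 s of the 72 s; one early grasp missed the knob by closing above it, and the verdict was not returned.

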